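Set the bottle labeller up for a new roll: hang the guard, key the sequence

ROBOT

A 6-joint arm with a two-finger parallel gripper is mounted at the origin on the work surface. World frame = base frame: x ahead of the robot, y to its left, z up, the work surface at z = 0. Lengths are in mm, angles in rad, forces in N, time in s.
With the tool pointing down it reaches from about 275 to 825 mm from the base axis. Payload 4.9 kg.
Tool frame: the origin (TCP) lies between the finger pads; the fingertips stand 14 mm ahead of it and the grasp point (between the pads) lies 5 mm behind it; z points along the fingers, y is the line along which they close (so a half turn about z gives the same grasp; the last joint's range is limited). The gripper opens to 85 mm and grips with 20 to 120 N. Pads are 22 mm wide; open, the fingers measure 114 mm over their backs; the gripper's body (76 mm by 85 mm) begins 54 mm behind the grasp point. The pads swing forward as they close: fully open they stand 13 mm farther back than shut.
Start: joints at [-1.452, 0.326, -0.193, 1.052, 0, 1.437], TCP at [137.575, -532.533, 245.281] pointing down, gripper open.
Joint ranges: [-2.65, 2.65], [-0.97, 1.79], [-1.3, 1.35], [-1.93, 2.1], [-1.47, 1.37], [-3.14, 3.14]. Speed limits (rad/s): [2.57, 2.57, 3.14, 3.14, 3.14, 3.14].

INTERFACE

Orientations are given as a rotation vector (axis times angle).
In Python, from bench import env gives the robot as it stands.
- The arm moves only by the shell command python3 -m inch 'ROWS' [OPENING]. ROWS is a JSON object of lists of equal length, an entry for each row: "linear": the shift along the tool's x, y, z in mm, a list of three; "turn": the turn about the tool's z in rad. A call has exactly 8 rows; each row is the pose to reach, as a shift and turn from the pose commanded when the call began, along the tool's axes at that moment; what a row does not reach only later rows make up. A row lasts 1/10 s, in which the tool goes at most 50 mm and 8.59 degrees, less where a joint would pass 70% of its speed; a pose out of reach is approached as far as the arm can. A call with a gripper value outside its range is refused whole. OPENING is the closure in counts, from 0 (fully open) to 255 (shut), set as the call begins (- or left out, the last holds). The fingers move at their own pace and stop on an object; the grip force is fixed at half the most. Time passes only in rows, so rows that repeat a pose let the fingers close, or fill a call up. It gives the time, the measured TCP pose, the force, the opening and the grip force at its end, in the units of the state.
- env.get_obs(): the state, without advancing time (a new reading comes with each control period).
- env.snapshot(name): name is "scene" or "side" or "wrist"; returns a dict with "color" (480x640x3 uint8, blue, green, red), "depth" (480x640 float32, mm along the optical axis (not along the pixel's ray), 0 where there is no reading), "fx", "fy", "cx", "cy" (pixels), "R" (3x3) and "t" (3): a world point X has camera coordinates R X + t; the wrist camera has in their place "tool_from_camera" (4x4, takes a point from camera to tool coordinates, whose origin is the TCP and whose axes are the flange's). Camera axes: x right, y down, z forward; pixel columns grow to the right and rows downward; lengths in mm; the calibration is good to about 2 mm. A picture is of the moment at which its call begins: read the wrist's pose just before it.
- env.finish_job(): hands the job in; it is judged then, once.
The state is a dict: "t": time; "joints": joint angles; "dq": joint speeds; "tau": joint torques, N m; "ee_pos": TCP position; "eef_rot": TCP orientation; "force": force on the tool from outside, world axes, zero at the start; "torque": the same for the moment, N m; "gripper_width": finger opening in mm; "finger_force": force on a finger pad.
Only numpy, scipy, OpenCV 4.12 (cv2) and the standard library are available. Lean on these libraries where they do the work, as an engineer would, in place of code of your own. Each camera call takes 0.05 s, during which the arm holds its last target. There are 200 camera calls.

TASK

Get the bottle labeller ready for a new label roll: lift its mesh drop guard and hang it up by the slotted bar on the stud of the guard frame, and let go. Then, on the sloping key desk, press the mushroom key, then the long bar key, then the square key, one at a time: push each fully home until you feel its stop, but do not force it, and let it come right back out before the next. Do not press the small round key or the cross key, and leave the bottles and other things where they stand.

Things in the scene. Friction and masses are not known exactly. Their poses are not given: they have to be found in the camera images.
- labeller: Bench labelling machine: black side plates and rollers, a bottle lying on them, and in front a blue post-and-cross-bar frame with a wire-mesh drop guard. 340 mm wide (y), 275 mm deep, fixed to the table; its posts are 250 mm high. Origin: on the table, middle of its width, 35 mm behind the guard; x points from its front (the guard side, facing the robot) to its back, y to its left seen from the robot, z up.
- guard (a joint): Height of the drop guard (m): 0 down, 0.125 fully up. It slides straight up and down in its posts and falls back if let go. Guard and bar weigh about 0.7 kg (it varies). It hangs at about 0.085 when its bar's slot sits on the stud.
- stay (a joint): Angle (rad) of the guard's slotted bar, a steel flat bar 220 mm long in front of the guard that swings in a plane parallel to it about a pivot on the guard's lower rail (labeller x -70, y 0, z 35 mm plus the guard's height). 0: leaning to the labeller's right (-y) against its stop, where it rests; 0.45: upright, top swung left (+y); at most 0.7. While it leans on its stop it clears the stud as the guard rises.
- slot (a point): Middle of the slot's head (seat) in the bar, 91 mm along the bar from the pivot; with the bar upright it is straight above the pivot. The slot opens towards the pivot (downward), 18 mm wide: on its right the bar's spine (9 to 24 mm right of the pivot, seen from the robot), on its left a lip 12 mm wide that hangs 14 mm below the seat. Bar 6 mm thick.
- stay_grip (a point): The point to hold at the top end of the slotted bar: middle of a black round grip 22 mm in diameter that stands out 58 mm from the bar towards the robot, its axis along the labeller's x. The point moves with the bar; it lies 195 mm up from the pivot, 16.5 mm right of it (bar upright), and 34 mm in front of the bar.
- stud (a point): The notch stud: a level steel stud 12 mm in diameter with a 20 mm head on the guard frame's cross-bar, 205 mm above the table and straight above the bar's pivot, at labeller x -70, y 0. This point is on its axis in the bar's plane. The bar's slot drops over it from above; to do so the lip must first be above the stud's top, the guard then standing at 0.10 or higher.
- key_desk: Key desk: a plain metal box 310 mm wide (y), 170 mm deep, 60 mm high in front and 122 mm at the back, fixed to the table. Its top slopes 20 degrees down towards the front (its -x, the robot's side). Origin: on the table, middle of its width, 35 mm behind the row of keys. Five black keys stand in one row across the middle of the slope, 56 mm apart, in any order.
- base_dome: Seat of the mushroom key: a round domed cap 44 mm across, its crown at the centre. Origin: on the desk's sloping surface at the key's centre, axes parallel to the desk's. The key goes down square to the slope, along (0.342, 0, -0.940) in these axes. The top of the cap stands 15 to 22 mm above the slope, different for every key and every time (the stems have been reset by hand), and is not shown by this pose: feel for it.
- key_dome (a joint): How far the mushroom key is pushed in (m): 0 out, 0.008 fully home against its stop. Spring return: it begins to yield at about 2 N, takes about 10 N fully home, and then meets a hard stop.
- base_bar: Seat of the bar key: an oblong cap 64 mm up and down the slope and 24 mm wide. Origin: on the desk's sloping surface at the key's centre, axes parallel to the desk's. The key goes down square to the slope, along (0.342, 0, -0.940) in these axes. The top of the cap stands 15 to 22 mm above the slope, different for every key and every time (the stems have been reset by hand), and is not shown by this pose: feel for it.
- key_bar (a joint): How far the bar key is pushed in (m): 0 out, 0.008 fully home against its stop. Spring return: it begins to yield at about 2 N, takes about 10 N fully home, and then meets a hard stop.
- base_square: Seat of the square key: a flat cap 36 by 36 mm. Origin: on the desk's sloping surface at the key's centre, axes parallel to the desk's. The key goes down square to the slope, along (0.342, 0, -0.940) in these axes. The top of the cap stands 15 to 22 mm above the slope, different for every key and every time (the stems have been reset by hand), and is not shown by this pose: feel for it.
- key_square (a joint): How far the square key is pushed in (m): 0 out, 0.008 fully home against its stop. Spring return: it begins to yield at about 2 N, takes about 10 N fully home, and then meets a hard stop.
- base_round: Seat of the small round key: a flat disc 30 mm across. Origin: on the desk's sloping surface at the key's centre, axes parallel to the desk's. The key goes down square to the slope, along (0.342, 0, -0.940) in these axes. The top of the cap stands 15 to 22 mm above the slope, different for every key and every time (the stems have been reset by hand), and is not shown by this pose: feel for it.
- key_round (a joint): How far the small round key is pushed in (m): 0 out, 0.008 fully home against its stop. Spring return: it begins to yield at about 2 N, takes about 10 N fully home, and then meets a hard stop.
- base_cross: Seat of the cross key: a plus-shaped cap 44 mm across with arms 15 mm wide. Origin: on the desk's sloping surface at the key's centre, axes parallel to the desk's. The key goes down square to the slope, along (0.342, 0, -0.940) in these axes. The top of the cap stands 15 to 22 mm above the slope, different for every key and every time (the stems have been reset by hand), and is not shown by this pose: feel for it.
- key_cross (a joint): How far the cross key is pushed in (m): 0 out, 0.008 fully home against its stop. Spring return: it begins to yield at about 2 N, takes about 10 N fully home, and then meets a hard stop.
- bottle_a: Bystander: full brown glass bottle with a crown cap, 68 mm in diameter, 228 mm high, loose. Origin: centre of its base. Stands behind the key desk.
- bottle_b: Bystander: full brown glass bottle with a crown cap, 68 mm in diameter, 228 mm high, loose. Origin: centre of its base. Stands behind the key desk.
- bottle_c: Bystander: full brown glass bottle with a crown cap, 68 mm in diameter, 228 mm high, loose. Origin: centre of its base. Stands between the two machines.
- label_roll: Bystander: spare roll of labels standing on end, 96 mm in diameter, 90 mm high, loose. Origin: centre of its base.
- mug: Bystander: white mug, 80 mm in diameter, 90 mm high, loose, in front of the labeller. Origin: centre of its base.
- cap_tub: Bystander: open white tub of crown caps, 100 by 120 by 60 mm, loose, in front of the labeller. Origin: centre of its base.
- brush: Bystander: bench brush 180 mm long lying in front of the key desk, loose.

How it is judged (in metres and radians):
On the way, in this order (a step that is already met when the one before it is completed fails the run):
1. the guard hangs by its slotted bar on the stud, let go by the robot (value of joint guard between 0.078 and 0.098 m and value of joint stay above 0.25 rad and contact force between the fingers and labeller below 0.2 N), for 0.3 s.
2. the mushroom key is fully home (over 6.5 mm of its 8), all other keys out (value of joint key_dome above 0.0065 m and value of joint each of key_bar, key_square, key_round, key_cross below 0.002 m), for 0.05 s.
3. the bar key is fully home (over 6.5 mm of its 8), all other keys out (value of joint key_bar above 0.0065 m and value of joint each of key_dome, key_square, key_round, key_cross below 0.002 m), for 0.05 s.
4. the square key is fully home (over 6.5 mm of its 8), all other keys out (value of joint key_square above 0.0065 m and value of joint each of key_dome, key_bar, key_round, key_cross below 0.002 m), for 0.05 s.
At the end, for the whole second after the job is handed in: The guard hangs still by its bar on the stud (guard 78 to 98 mm up, bar swung up by more than 0.25 rad) and all five keys are back out (within 2 mm) (value of joint guard between 0.078 and 0.098 m and value of joint stay above 0.25 rad and velocity of joint guard below 0.01 m/s and value of joint each of key_dome, key_bar, key_square, key_round, key_cross below 0.002 m); the robot touches nothing.
It fails at once if a key is pressed while the guard is not hung up (value of joint guard below 0.07 m and value of joint any of key_dome, key_bar, key_square, key_round, key_cross above 0.003 m).
It fails at once if the small round key or the cross key is pressed (value of joint any of key_round, key_cross above 0.003 m).
It fails at once if two keys are down at once (value of joint each of key_dome, key_bar above 0.003 m or value of joint each of key_dome, key_square above 0.003 m or value of joint each of key_dome, key_round above 0.003 m or value of joint each of key_dome, key_cross above 0.003 m or value of joint each of key_bar, key_square above 0.003 m or value of joint each of key_bar, key_round above 0.003 m or value of joint each of key_bar, key_cross above 0.003 m or value of joint each of key_square, key_round above 0.003 m or value of joint each of key_square, key_cross above 0.003 m or value of joint each of key_round, key_cross above 0.003 m).
It fails at once if a key is forced: pushed with more than 40 N (contact force between the fingers and base_dome above 40 N or contact force between the fingers and base_bar above 40 N or contact force between the fingers and base_square above 40 N or contact force between the fingers and base_round above 40 N or contact force between the fingers and base_cross above 40 N).
It fails at once if a bystander is shifted by more than 40 mm, or a bottle tipped (distance of any of bottle_a, bottle_b, bottle_c, label_roll, mug, cap_tub, brush from where it was at the start of the episode above 0.04 m or angle between any of bottle_a, bottle_b, bottle_c's own z axis and vertical above 0.35 rad).
It also fails if it takes over 58 s, if anything falls off the work surface, if the arm or the gripper's body presses on something with over 40 N, if the wrist force passes 120 N, or if a joint passes its speed limit or range.

## Working session

There is one attempt and no reset: what is moved stays moved. The work goes in short steps, Python scripts to look and compute and a shell command to move; the robot and the scene stay as the last step left them, time stands still between calls to the robot, and variables do not carry over. Pictures are saved under pics/ and viewed, at most 10 in all, crops included, and the job is handed in when it is done.

```bash
ls; mkdir -p pics; python3 - <<'E'
from bench import env
import cv2,pickle
o=env.get_obs();print({k:o[k] for k in('t','ee_pos','eef_rot','force','gripper_width')})
for n in('scene','side'):
    s=env.snapshot(n);cv2.imwrite(f'pics/{n}0.png',s['color']);pickle.dump(s,open(f'{n}0.pkl','wb'));print(n,s['R'],s['t'],s['fx'])
E
```

```text
pics
{'t': 0.0, 'ee_pos': array([ 137.51675918, -531.9787527 ,  244.49756848]), 'eef_rot': array([-3.11485451e+00, -3.95837514e-01, -7.62258276e-05]), 'force': array([-0.35651096, -0.64084821,  0.13755836]), 'gripper_width': 85.10918197078897}
scene [[-0.86300541  0.50504284  0.01238523]
 [ 0.3955894   0.69081565 -0.605213  ]
 [-0.3142144  -0.51740263 -0.79596723]] [ 506.06265099 -154.86647813 1930.03668214] 614.1098671367504
side [[ 0.99332731 -0.11364647  0.01963022]
 [-0.06672304 -0.70512912 -0.70593269]
 [ 0.0940686   0.69991242 -0.70800685]] [-585.57600239  155.8506646  1124.27486798] 527.0099001753688
```

View pics/scene0.png

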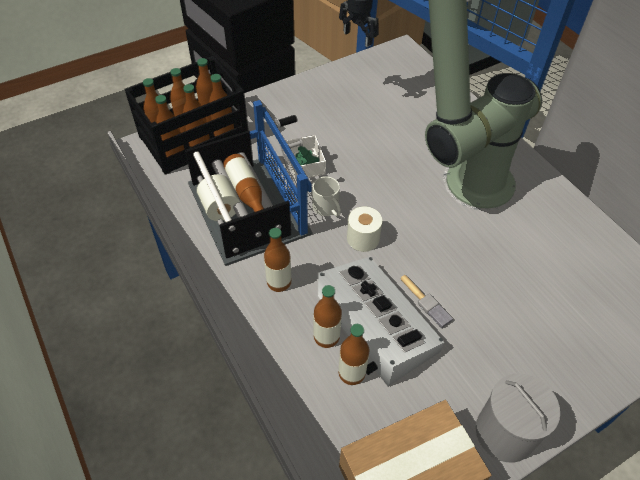

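View pics/side0.png

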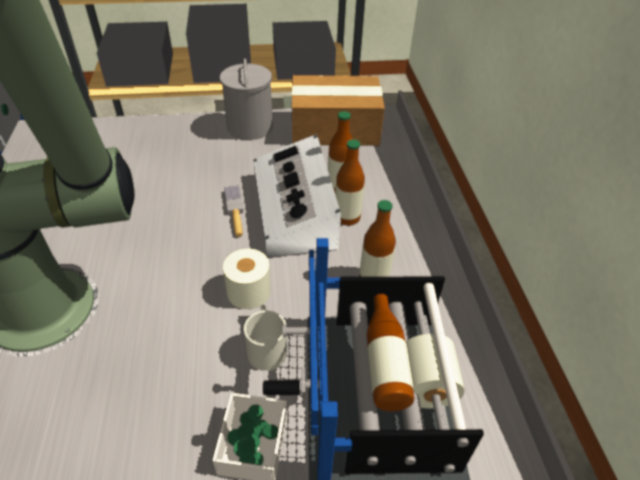

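The scene view shows the labeller (frame around 255–308, 100–235, grip at ~(288,122)) and the key desk with keys from (357,272) to (410,337). The side view shows the grip at (283,387) and the keys from (298,211) to (286,154). Next I'll enlarge both.

```bash
cat > h.py <<'E'
import numpy as np,pickle,cv2
def px(s,u,v,r=1):
    d=s['depth'][v-r:v+r+1,u-r:u+r+1];d=np.median(d[d>0])
    c=np.array([(u-s['cx'])/s['fx']*d,(v-s['cy'])/s['fy']*d,d])
    if 'R' in s: return s['R'].T@(c-s['t'])
    return (s['tool_from_camera']@np.append(c,1))[:3]
def cloud(s):
    v,u=np.mgrid[:480,:640];d=s['depth'];c=np.stack([(u-s['cx'])/s['fx']*d,(v-s['cy'])/s['fy']*d,d],-1)
    return (c-s['t'])@s['R']
E
python3 - <<'E'
from h import *
a=pickle.load(open('scene0.pkl','rb'));b=pickle.load(open('side0.pkl','rb'))
k=cv2.resize(a['color'][250:360,320:450],None,fx=3,fy=3,interpolation=3)
k2=cv2.resize(b['color'][130:240,240:340],None,fx=3.0,fy=3.0,interpolation=3)
g=cv2.resize(a['color'][80:160,235:335],None,fx=3,fy=3,interpolation=3)
g2=cv2.resize(b['color'][345:425,240:340],None,fx=3,fy=3,interpolation=3)
m=np.zeros((580,700,3),np.uint8);m[:330,:390]=k;m[:330,395:695]=k2;m[335:575,:300]=g;m[335:575,395:695]=g2
cv2.imwrite('pics/m1.png',m)
for n,s,l in(('scene',a,[(357,272),(368,288),(381,303),(396,321),(410,337),(288,122),(296,120),(259,106),(303,226)]),('side',b,[(298,211),(294,195),(291,181),(289,167),(286,154),(283,386),(268,386),(296,386),(322,245),(328,410)])):
    for p in l:print(n,p,px(s,*p).round(0))
E
```

```text
scene (357, 272) [562. 149. 109.]
scene (368, 288) [564. 203. 108.]
scene (381, 303) [562. 260. 114.]
scene (396, 321) [555. 317. 106.]
scene (410, 337) [552. 371. 109.]
scene (288, 122) [ 496. -339.  208.]
scene (296, 120) [ 470. -339.  204.]
scene (259, 106) [ 555. -403.  245.]
scene (303, 226) [588. -90.  52.]
side (298, 211) [565. 136. 109.]
side (294, 195) [561. 197. 105.]
side (291, 181) [558. 244. 109.]
side (289, 167) [558. 303. 106.]
side (286, 154) [554. 357. 106.]
side (283, 386) [ 498. -353.  214.]
side (268, 386) [ 476. -351.  213.]
side (296, 386) [ 517. -355.  213.]
side (322, 245) [ 585. -109.  250.]
side (328, 410) [ 555. -416.  251.]
```

View pics/m1.png

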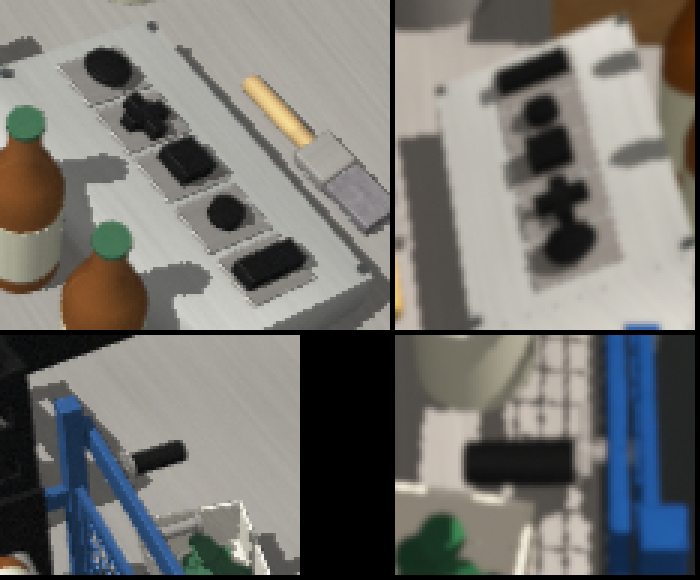

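The left-to-right key order is clear: the dome is nearest the labeller, then cross, square, round and bar. The grip is a clean black cylinder at side (283,387). I'll fit its axis and yaw, and the desk plane.

```bash
python3 - <<'E'
from h import *
from bench import env
for n in('scene','side'):
    s=pickle.load(open(n+'0.pkl','rb'));P=cloud(s);ok=s['depth']>0;br=s['color'].max(-1)
    B=lambda lo,hi:ok&((P>lo)&(P<hi)).all(-1)
    q=P[B((450,-385,180),(530,-315,225))&(br<60)]
    print(n,'grip n',len(q),'min',np.percentile(q,3,0).round(1),'max',np.percentile(q,97,0).round(1),'yaw',np.polyfit(q[:,0],q[:,1],1)[0].round(3))
    c=s['color'].astype(int);blue=(c[...,0]>c[...,2]+50)
    q=P[B((480,-480,243),(640,-40,258))&blue]; 
    for w,l in(('R',q[q[:,1]<-350]),('L',q[q[:,1]>-180])):
        if len(l):print(' post',w,len(l),np.median(l,0).round(0),np.percentile(l,3,0).round(0),np.percentile(l,97,0).round(0))
    m=B((470,60,50),(650,440,135))
    w=P[m&(br>110)]
    for _ in range(4):
        A=np.c_[w[:,:2],np.ones(len(w))];k=np.linalg.lstsq(A,w[:,2],rcond=None)[0];w=w[abs(A@k-w[:,2])<4]
    yaw=np.arctan2(k[1],k[0]);print(' desk plane',k,'yaw',yaw.round(3),'slope',np.degrees(np.arctan(np.hypot(*k[:2]))).round(1))
    h=P[...,2]-(P[...,:2]@k[:2]+k[2])
    kk=(m&(br<60)&(h>9)&(h<30)).astype(np.uint8)
    N,L,S,C=cv2.connectedComponentsWithStats(kk)
    for i in range(1,N):
        if S[i,4]>25:
            z=P[L==i];print('  key',C[i].round(0),S[i,4],((np.percentile(z,2,0)+np.percentile(z,98,0))/2).round(1),np.ptp(z,0).round(0),'h',np.percentile(h[L==i],90).round(1))
o=env.get_obs();from scipy.spatial.transform import Rotation as R
print(R.from_rotvec(o['eef_rot']).as_matrix().round(4))
E
```

```text
scene grip n 113 min [ 471.3 -352.8  197.7] max [ 519.3 -334.7  218.3] yaw -0.079
 post R 45 [ 557. -412.  250.] [ 546. -426.  244.] [ 566. -401.  255.]
 post L 58 [586. -99. 250.] [ 575. -110.  244.] [596. -89. 255.]
 desk plane [ 3.40762412e-01  1.05414221e-02 -1.02944087e+02] yaw 0.031 slope 18.8
  key [356. 272.] 145 [563.1 146.6 107.5] [41. 41. 23.] h 21.8
  key [368. 288.] 132 [562.  201.4 105.4] [45. 43. 22.] h 18.6
  key [382. 303.] 186 [555.8 257.4 108.7] [41. 38. 26.] h 25.2
  key [395. 320.] 101 [554.6 312.9 106. ] [30. 29. 17.] h 20.2
  key [409. 337.] 219 [551.7 369.4 105.9] [63. 27. 33.] h 21.7
side grip n 531 min [ 471.7 -361.9  200.1] max [ 519.4 -341.4  215.3] yaw -0.08
 post R 273 [ 556. -415.  249.] [ 546. -425.  245.] [ 567. -403.  252.]
 post L 122 [ 586. -104.  249.] [ 577. -113.  244.] [596. -91. 252.]
 desk plane [ 3.46929068e-01  4.34929707e-02 -1.16479200e+02] yaw 0.125 slope 19.3
  key [285. 153.] 150 [552.7 362.9 104.5] [60. 29. 25.] h 17.4
  key [288. 166.] 78 [555.1 307.8 103.6] [26. 29. 18.] h 18.4
  key [291. 180.] 181 [557.6 252.8 107.9] [34. 38. 25.] h 24.4
  key [296. 204.] 333 [563.3 168.4 104.2] [38. 96. 24.] h 24.3
[[ 9.682e-01  2.501e-01 -2.000e-04]
 [ 2.501e-01 -9.682e-01  1.500e-03]
 [ 2.000e-04 -1.500e-03 -1.000e+00]]
```

```bash
python3 -m inch '{"linear":[[20,-4,-20],[60,-13,-45],[108,-24,-45],[156,-35,-45],[204,-46,-45],[252,-56,-45],[298,-66,-45],[335,-75,-45]],"turn":[0.03,0.08,0.13,0.18,0.23,0.28,0.32,0.345]}' 0; python3 -m inch '{"linear":[[20,-24,0],[35,-27,0],[38,-28,0],[38,-28,0],[38,-28,0],[38,-28,0],[38,-28,0],[38,-28,0]],"turn":[0,0,0,0,0,0,0,0]}'
python3 - <<'E'
from h import *
from bench import env
from scipy.spatial.transform import Rotation as R
o=env.get_obs();M=R.from_rotvec(o['eef_rot']).as_matrix()
s=env.snapshot('wrist');pickle.dump(s,open('w1.pkl','wb'));cv2.imwrite('pics/w1.png',s['color'])
print(o['ee_pos'],M.round(3),M.T@(np.array([494,-350,199])-o['ee_pos']))
print(s['tool_from_camera'].round(2))
E
```

```text
t: 0.9
ee_pos: [445.2, -374.4, 289.9]
eef_rot: [-3.138, 0.145, 0.0]
force: [-0.3, -1.0, 1.4]
gripper_width: 85.4
finger_force: 0.0
t: 1.7
ee_pos: [483.1, -352.2, 290.4]
eef_rot: [3.138, -0.146, 0.0]
force: [-0.4, 0.8, -0.0]
gripper_width: 85.4
finger_force: 0.0
[ 483.07706798 -352.18587528  290.43003446] [[ 0.996 -0.093  0.   ]
 [-0.093 -0.996 -0.   ]
 [ 0.     0.    -1.   ]] [10.66485588 -3.20757498 91.43036699]
[[-0.0000e+00 -9.5000e-01 -3.3000e-01  8.4530e+01]
 [ 1.0000e+00 -0.0000e+00 -0.0000e+00  1.0000e-01]
 [ 0.0000e+00 -3.3000e-01  9.5000e-01 -1.2838e+02]
 [ 0.0000e+00  0.0000e+00  0.0000e+00  1.0000e+00]]
```

View wrist.

View pics/w1.png

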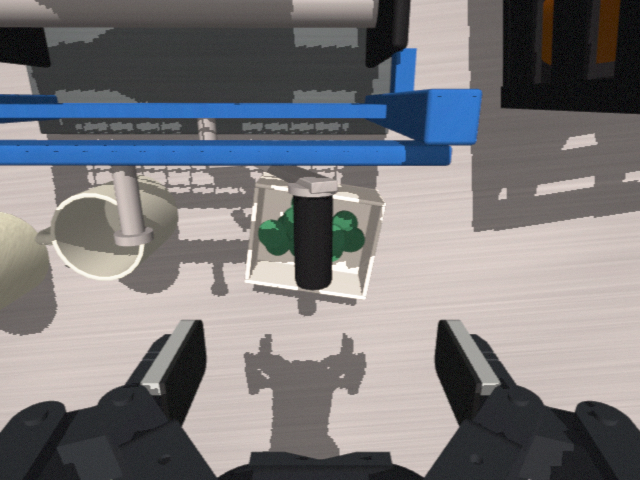

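```bash
python3 - <<'E'
from h import *
s=pickle.load(open('w1.pkl','rb'));v,u=np.mgrid[:480,:640];d=s['depth']
c=np.stack([(u-s['cx'])/s['fx']*d,(v-s['cy'])/s['fy']*d,d,np.ones_like(d)],-1)@s['tool_from_camera'].T
q=c[(d>0)&(s['color'].max(-1)<60)&(abs(c[...,2]-85)<25)&(abs(c[...,1])<35)&(abs(c[...,0])<60)]
print(len(q),np.percentile(q,3,0),np.percentile(q,50,0),np.percentile(q,97,0),np.polyfit(q[:,0],q[:,1],1))
E
```

```text
3375 [-13.54772066 -13.7522664   75.77576644   1.        ] [12.3089122  -3.95272194 77.84565809  1.        ] [35.2272402   5.54112362 83.89428828  1.        ] [-8.74929786e-04 -4.01588315e+00]
```

The black grip (x 295–332, y 190–288) lies square to the fingers, and the stud head is at (132,235). Lowering onto the grip and closing.

```bash
python3 -m inch '{"linear":[[8,-3,10],[11,-4,35],[11,-4,60],[11,-4,80],[11,-4,92],[11,-4,92],[11,-4,92],[11,-4,92]],"turn":[0,0,0,0,0,0,0,0]}'; python3 -m inch '{"linear":[[0,0,0],[0,0,0],[0,0,0],[0,0,0],[0,0,0],[0,0,0],[0,0,0],[0,0,0]],"turn":[0,0,0,0,0,0,0,0]}' 255; python3 - <<'E'
from h import *
s=pickle.load(open('w1.pkl','rb'))
for p in((132,240),(125,190),(315,195),(205,125)):print(p,px(s,*p).round(1))
E
```

```text
t: 2.55
ee_pos: [495.6, -349.3, 199.5]
eef_rot: [3.137, -0.145, 0.003]
force: [0.1, 0.2, -0.2]
gripper_width: 85.4
finger_force: 0.0
t: 3.35
ee_pos: [494.9, -349.1, 198.6]
eef_rot: [3.138, -0.145, 0.0]
force: [-0.9, -0.8, 2.9]
gripper_width: 20.1
finger_force: 58.5
(132, 240) [  13.4 -100.9   76.7]
(125, 190) [  40.  -101.8   79.5]
(315, 195) [38.8 -2.6 73.4]
(205, 125) [  63.1 -103.2  247.7]
```

```bash
python3 -m inch '{"linear":[[0,0,-8],[0,0,-24],[0,0,-42],[0,0,-60],[0,0,-78],[0,0,-94],[0,0,-107],[0,0,-114]],"turn":[0,0,0,0,0,0,0,0]}'; python3 -c "
from math import *
for s in [0.05,.12,.2,.28,.35,.41,.45,.45]:
  a=.0844+.45-s; print(round(-(99.7-195.7*sin(a)),1),round(-(195.7*cos(a)-168.4),1))"
```

```text
t: 4.15
ee_pos: [495.0, -347.7, 312.4]
eef_rot: [-3.136, 0.144, 0.001]
force: [1.9, 2.5, -6.1]
gripper_width: 19.8
finger_force: 59.2
-8.6 -4.8
-20.9 -10.7
-35.5 -16.5
-50.4 -21.0
-63.8 -24.0
-75.4 -25.8
-83.2 -26.6
-83.2 -26.6
```

```bash
python3 -m inch '{"linear":[[0,-9,-5],[0,-21,-11],[0,-35,-17],[0,-50,-21],[0,-64,-24],[0,-75,-26],[0,-81,-27],[0,-82,-27]],"turn":[0,0,0,0,0,0,0,0]}'; python3 - <<'E'
from h import *
from bench import env
s=env.snapshot('side');w=env.snapshot('wrist');pickle.dump(w,open('w2.pkl','wb'))
cv2.imwrite('pics/s2.png',np.hstack([cv2.resize(s['color'][230:470,200:420],(400,436)),cv2.resize(w['color'],(400,436))]))
E
```

```text
t: 4.95
ee_pos: [502.6, -266.6, 339.5]
eef_rot: [3.137, -0.143, 0.0]
force: [2.0, -4.1, -4.2]
gripper_width: 20.2
finger_force: 58.9
```

View pics/s2.png

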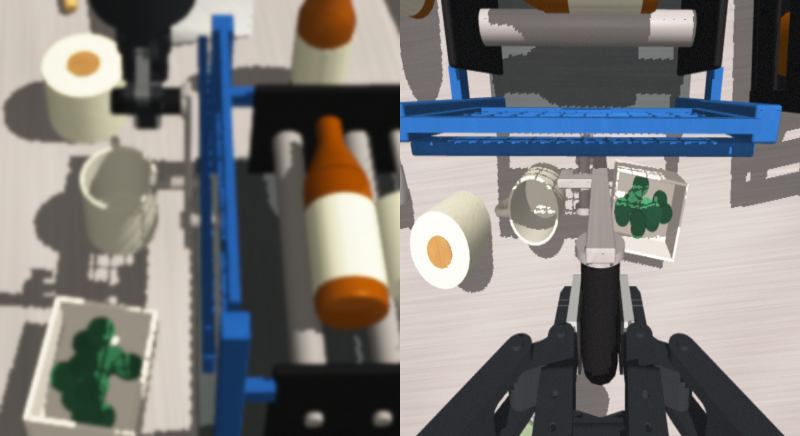

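The bar stands upright (600,170–240) and its lip is over the stud at about (572,185). Lowering now.

```bash
python3 -m inch '{"linear":[[0,0,4],[0,0,8],[0,0,12],[0,0,16],[0,0,20],[0,0,23],[0,0,25],[0,0,25]],"turn":[0,0,0,0,0,0,0,0]}';python3 -m inch '{"linear":[[0,0,1],[0,0,2],[0,0,3],[0,0,4],[0,0,4],[0,0,4],[0,0,4],[0,0,4]],"turn":[0,0,0,0,0,0,0,0]}'
```

```text
t: 5.85
ee_pos: [502.5, -267.3, 314.5]
eef_rot: [3.138, -0.145, 0.001]
force: [3.0, -3.7, -3.9]
gripper_width: 20.0
finger_force: 59.0
t: 6.65
ee_pos: [502.6, -267.6, 313.9]
eef_rot: [3.135, -0.145, 0.005]
force: [-3.0, -0.9, 14.6]
gripper_width: 19.9
finger_force: 61.1
```

```bash
python3 -m inch '{"linear":[[0,0,-3],[0,0,-3],[0,0,-3],[0,0,-3],[0,0,-3],[0,0,-3],[0,0,-3],[0,0,-3]],"turn":[0,0,0,0,0,0,0,0]}' 0;python3 -m inch '{"linear":[[0,0,-5],[0,0,-20],[0,0,-40],[0,0,-60],[0,0,-70],[0,0,-70],[0,0,-70],[0,0,-70]],"turn":[0,0,0,0,0,0,0,0]}'; python3 - <<'E'
from h import *
from bench import env
w=env.snapshot('wrist');s=env.snapshot('side');pickle.dump(s,open('side3.pkl','wb'))
cv2.imwrite('pics/s3.png',np.hstack([cv2.resize(s['color'][230:470,200:420],(400,436)),cv2.resize(w['color'],(400,436))]))
E
```

```text
t: 7.45
ee_pos: [502.5, -267.1, 313.2]
eef_rot: [-3.138, 0.145, 0.0]
force: [0.5, 0.2, -0.1]
gripper_width: 85.5
finger_force: 0.0
t: 8.25
ee_pos: [502.1, -266.9, 382.1]
eef_rot: [-3.137, 0.145, 0.002]
force: [0.0, 0.3, 0.1]
gripper_width: 85.2
finger_force: 0.0
```

View pics/s3.png

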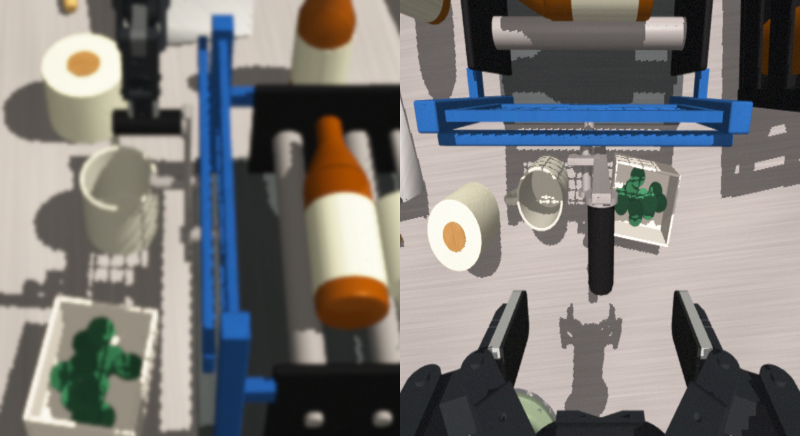

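The guard hangs by the upright bar and the fingers are clear of the grip. Next I'll check the bottle positions and the wrist range before moving to the keys.

```bash
python3 - <<'E'
from h import *
from bench import env
print(env.get_obs()['joints'].round(2))
for n in('scene','side'):
    s=pickle.load(open(n+'0.pkl','rb'));P=cloud(s);c=s['color'].astype(int)
    m=((c[...,1]>c[...,2]+25)&(c[...,1]>c[...,0]+10)&(P[...,2]>200)&(P[...,2]<240)&(P[...,0]>450)&(P[...,1]>-60)&(s['depth']>0)).astype(np.uint8)
    N,L,S,C=cv2.connectedComponentsWithStats(m)
    for i in range(1,N):
        if S[i,4]>20:print(n,np.median(P[L==i],0).round(0))
E
```

```text
[-0.62  0.32  0.14  1.4  -0.    2.62]
scene [724.  10. 227.]
scene [696. 222. 227.]
scene [693. 340. 228.]
side [695. 336. 228.]
side [698. 219. 227.]
side [725.   9. 228.]
```

```bash
Z='[0,0,0],[0,0,0],[0,0,0],[0,0,0],[0,0,0],[0,0,0],[0,0,0],[0,0,0]'; python3 -m inch '{"linear":[[1,-30,0],[3,-77,0],[5,-125,0],[7,-173,0],[9,-221,10],[11,-269,30],[13,-317,50],[15,-365,60]],"turn":[-0.14,-0.28,-0.42,-0.56,-0.70,-0.84,-0.98,-1.12]}' 255
python3 -m inch '{"linear":[[0,0,0],[0,0,0],[0,0,0],[0,0,0],[0,0,0],[0,0,0],[0,0,0],[0,0,0]],"turn":[-0.14,-0.28,-0.42,-0.56,-0.70,-0.84,-0.98,-1.12]}'
python3 -m inch '{"linear":[[0,0,0],[0,0,0],[0,0,0],[0,0,0],[0,0,0],[0,0,0],[0,0,0],[0,0,0]],"turn":[-0.14,-0.28,-0.42,-0.56,-0.70,-0.84,-0.98,-1.04]}'
cat > to.py <<'E'
import sys,numpy as np
from bench import env
from scipy.spatial.transform import Rotation as R
o=env.get_obs();M=R.from_rotvec(o['eef_rot']).as_matrix()
print('pos',o['ee_pos'].round(1),'F',o['force'].round(1),'xaxis',M[:,0].round(3),'joints',o['joints'].round(2),'shift',(M.T@(np.array(eval(sys.argv[1]))-o['ee_pos'])).round(1))
E
python3 to.py '[557,144,160]'
```

```text
t: 9.15
ee_pos: [549.7, 93.7, 322.0]
eef_rot: [-2.731, -1.551, 0.003]
force: [0.3, -1.4, -0.2]
gripper_width: 0.2
finger_force: 0.0
t: 9.95
ee_pos: [550.3, 92.0, 323.3]
eef_rot: [-1.489, -2.765, 0.001]
force: [0.0, -0.2, -0.3]
gripper_width: 0.3
finger_force: 0.0
t: 10.75
ee_pos: [550.3, 92.0, 323.3]
eef_rot: [0.078, -3.139, -0.0]
force: [0.2, -0.2, 0.1]
gripper_width: -0.0
finger_force: 0.0
pos [550.3  92.  323.3] F [ 0.2 -0.2  0.1] xaxis [-0.999 -0.05   0.001] joints [ 0.03  0.3  -0.02  1.24  0.   -0.02] shift [ -9.5  51.6 163.3]
```

```bash
python3 -m inch '{"linear":[[-4,20,10],[-9,45,35],[-9,52,65],[-9,52,95],[-9,52,125],[-9,52,148],[-9,52,161],[-9,52,163]],"turn":[0,0,0,0,0,0,0,0]}'; python3 -m inch '{"linear":[[0,0,6],[0,0,12],[0,0,18],[0,0,22],[0,0,24],[0,0,24],[0,0,24],[0,0,24]],"turn":[0,0,0,0,0,0,0,0]}'; python3 - <<'E'
from h import *
from bench import env
w=env.snapshot('side');s=env.snapshot('scene')
cv2.imwrite('pics/k4.png',np.hstack([cv2.resize(w['color'][110:260,210:360],(400,400),interpolation=2),cv2.resize(s['color'][220:370,310:460],(400,400),interpolation=2)]))
E
```

```text
t: 11.55
ee_pos: [555.8, 144.1, 159.1]
eef_rot: [0.072, -3.137, 0.001]
force: [-0.2, 1.0, -0.7]
gripper_width: -0.0
finger_force: 0.0
t: 12.35
ee_pos: [557.4, 144.4, 137.2]
eef_rot: [-0.073, 3.14, 0.0]
force: [-0.1, 0.1, -0.2]
gripper_width: 0.1
finger_force: 0.0
```

View pics/k4.png

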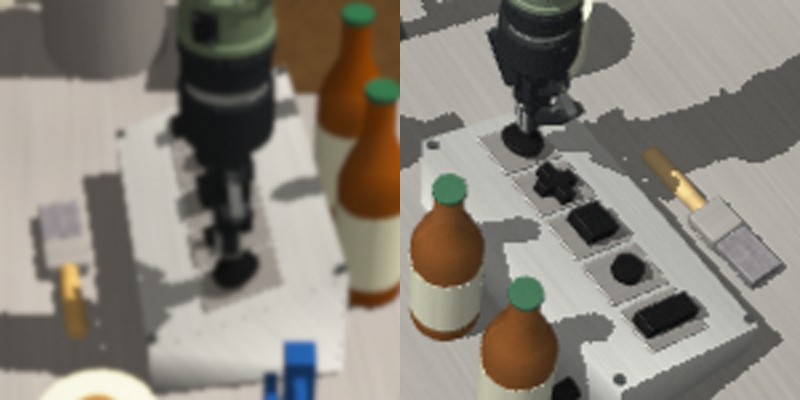

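The closed fingertips hover just over the dome cap (left (235,265), right (522,138)). Feeling downward along the key's axis.

```bash
python3 -m inch '{"linear":[[0,0,1],[-1,0,3],[-1,0,4],[-2,0,5],[-2,0,6],[-2,0,7],[-3,0,8],[-3,0,8]],"turn":[0,0,0,0,0,0,0,0]}'; python3 -m inch '{"linear":[[0,0,1],[-0.5,0,2],[-1,0,3],[-1,0,3],[-1,0,3],[-1,0,3],[-1,0,3],[-1,0,3]],"turn":[0,0,0,0,0,0,0,0]}'
```

```text
t: 13.25
ee_pos: [560.2, 144.4, 128.8]
eef_rot: [0.073, -3.141, 0.0]
force: [0.1, -0.0, -0.4]
gripper_width: 0.0
finger_force: 0.0
t: 14.05
ee_pos: [561.1, 144.5, 126.0]
eef_rot: [0.073, -3.141, -0.0]
force: [-0.2, 0.6, 2.3]
gripper_width: 0.3
finger_force: 1.0
```

```bash
python3 -m inch '{"linear":[[0,0,1],[-0.7,0,2],[-1,0,3],[-1.4,0,4],[-1.7,0,5],[-1.7,0,5],[-1.7,0,5],[-1.7,0,5]],"turn":[0,0,0,0,0,0,0,0]}'; python3 -m inch '{"linear":[[0,0,0.5],[-0.3,0,1],[-0.5,0,1.5],[-0.7,0,2],[-0.7,0,2],[-0.7,0,2],[-0.7,0,2],[-0.7,0,2]],"turn":[0,0,0,0,0,0,0,0]}'
```

```text
t: 14.85
ee_pos: [562.9, 144.6, 121.3]
eef_rot: [-0.073, 3.141, 0.0]
force: [-3.7, -0.1, 6.3]
gripper_width: 0.0
finger_force: 3.4
t: 15.65
ee_pos: [563.5, 144.7, 119.5]
eef_rot: [-0.073, 3.141, 0.0]
force: [-3.3, 0.6, 7.1]
gripper_width: -0.3
finger_force: 4.3
```

```bash
python3 -m inch '{"linear":[[0,0,0.5],[-0.3,0,1],[-0.5,0,1.5],[-0.7,0,2],[-0.7,0,2],[-0.7,0,2],[-0.7,0,2],[-0.7,0,2]],"turn":[0,0,0,0,0,0,0,0]}'; python3 -m inch '{"linear":[[0,0,0.5],[-0.3,0,1],[-0.3,0,1.5],[-0.5,0,1.5],[-0.5,0,1.5],[-0.5,0,1.5],[-0.5,0,1.5],[-0.5,0,1.5]],"turn":[0,0,0,0,0,0,0,0]}'
```

```text
t: 16.45
ee_pos: [564.0, 144.7, 118.2]
eef_rot: [-0.073, 3.141, -0.0]
force: [-5.1, -1.3, 12.6]
gripper_width: 0.0
finger_force: 7.2
t: 17.25
ee_pos: [564.2, 144.7, 117.9]
eef_rot: [-0.073, 3.141, -0.0]
force: [-10.3, -0.3, 22.8]
gripper_width: -0.3
finger_force: 12.2
```

Stop felt: about 25 N with no further travel. Backing out, then over to the bar key.

```bash
python3 -m inch '{"linear":[[1,0,-3],[3,0,-9],[6,0,-20],[7,0,-35],[7,0,-42],[7,10,-42],[7,30,-42],[7,60,-42]],"turn":[0,0,0,0,0,0,0,0]}'; python3 -m inch '{"linear":[[0,40,0],[0,80,0],[0,120,0],[0,150,0],[0,161,0],[0,163,0],[0,163,0],[0,163,0]],"turn":[0,0,0,0,0,0,0,0]}';python3 to.py '[545,367.5,135]'
```

```text
t: 18.05
ee_pos: [555.0, 204.4, 156.8]
eef_rot: [0.069, -3.14, 0.0]
force: [-0.7, -0.4, 0.1]
gripper_width: -0.2
finger_force: 0.0
t: 18.85
ee_pos: [547.6, 365.8, 157.2]
eef_rot: [0.07, -3.14, 0.001]
force: [0.7, -0.5, -0.2]
gripper_width: 0.0
finger_force: 0.0
pos [547.6 365.8 157.2] F [ 0.7 -0.5 -0.2] xaxis [-0.999 -0.045  0.001] joints [ 0.48  0.59 -0.    0.98 -0.    0.43] shift [ 2.5  1.8 22.2]
```

```bash
python3 -m inch '{"linear":[[1,1,5],[2,2,10],[2,2,16],[2,2,20],[2,2,22],[2,2,22],[2,2,22],[2,2,22]],"turn":[0,0,0,0,0,0,0,0]}'; python3 -m inch '{"linear":[[0,0,1],[-1,0,2],[-1,0,3],[-1,0,4],[-2,0,5],[-2,0,6],[-2,0,6],[-2,0,6]],"turn":[0,0,0,0,0,0,0,0]}';python3 -m inch '{"linear":[[0,0,1],[-0.5,0,2],[-1,0,3],[-1,0,3],[-1,0,3],[-1,0,3],[-1,0,3],[-1,0,3]],"turn":[0,0,0,0,0,0,0,0]}'
```

```text
t: 19.65
ee_pos: [545.6, 369.2, 135.7]
eef_rot: [-0.073, 3.14, 0.0]
force: [1.0, 0.3, 0.2]
gripper_width: -0.0
finger_force: 0.0
t: 20.45
ee_pos: [547.4, 369.1, 129.4]
eef_rot: [0.073, -3.141, 0.0]
force: [-0.2, -1.2, 0.1]
gripper_width: -0.0
finger_force: 0.0
t: 21.25
ee_pos: [548.4, 369.2, 126.5]
eef_rot: [-0.073, 3.141, 0.0]
force: [0.1, 0.0, 0.1]
gripper_width: -0.2
finger_force: 0.0
```

```bash
python3 -m inch '{"linear":[[0,0,1],[-0.5,0,2],[-1,0,3],[-1.4,0,4],[-1.4,0,4],[-1.4,0,4],[-1.4,0,4],[-1.4,0,4]],"turn":[0,0,0,0,0,0,0,0]}';python3 -m inch '{"linear":[[0,0,1],[-0.5,0,2],[-1,0,3],[-1.4,0,4],[-1.4,0,4],[-1.4,0,4],[-1.4,0,4],[-1.4,0,4]],"turn":[0,0,0,0,0,0,0,0]}'
```

```text
t: 22.05
ee_pos: [549.7, 369.2, 122.6]
eef_rot: [0.073, -3.141, -0.0]
force: [-0.6, -0.7, 1.3]
gripper_width: -0.3
finger_force: 1.3
t: 22.85
ee_pos: [551.1, 369.3, 118.8]
eef_rot: [0.073, -3.141, -0.0]
force: [-3.0, -1.0, 5.6]
gripper_width: 0.4
finger_force: 3.3
```

```bash
python3 -m inch '{"linear":[[0,0,1],[-0.5,0,2],[-1,0,3],[-1,0,3],[-1,0,3],[-1,0,3],[-1,0,3],[-1,0,3]],"turn":[0,0,0,0,0,0,0,0]}';python3 -m inch '{"linear":[[0,0,0.5],[-0.3,0,1],[-0.5,0,1.5],[-0.7,0,2],[-0.7,0,2],[-0.7,0,2],[-0.7,0,2],[-0.7,0,2]],"turn":[0,0,0,0,0,0,0,0]}'
```

```text
t: 23.65
ee_pos: [552.0, 369.4, 116.2]
eef_rot: [-0.073, 3.141, 0.0]
force: [-3.1, -0.7, 7.7]
gripper_width: 0.2
finger_force: 4.6
t: 24.45
ee_pos: [552.4, 369.5, 115.4]
eef_rot: [-0.073, 3.141, 0.001]
force: [-7.5, -3.1, 15.4]
gripper_width: -0.4
finger_force: 8.4
```

```bash
python3 -m inch '{"linear":[[0,0,0.5],[-0.3,0,1],[-0.4,0,1.2],[-0.4,0,1.2],[-0.4,0,1.2],[-0.4,0,1.2],[-0.4,0,1.2],[-0.4,0,1.2]],"turn":[0,0,0,0,0,0,0,0]}';python3 -m inch '{"linear":[[1,0,-3],[3,0,-9],[6,0,-20],[7,0,-35],[7,0,-42],[7,-10,-42],[7,-30,-42],[7,-60,-42]],"turn":[0,0,0,0,0,0,0,0]}'; python3 to.py '[551,256,150]'
```

```text
t: 25.25
ee_pos: [552.5, 369.5, 115.2]
eef_rot: [0.073, -3.141, -0.001]
force: [-9.2, -4.5, 21.2]
gripper_width: 0.2
finger_force: 11.7
t: 26.05
ee_pos: [548.9, 308.8, 153.7]
eef_rot: [-0.075, 3.141, -0.0]
force: [-0.5, 0.4, -0.1]
gripper_width: -0.1
finger_force: 0.0
pos [548.9 308.8 153.7] F [-0.5  0.4 -0.1] xaxis [-0.999 -0.048 -0.   ] joints [ 0.4   0.54 -0.1   0.93 -0.    0.35] shift [  0.4 -52.9   3.7]
```

Bar key home (0.2 mm of travel for +6 N). Now the square key.

```bash
python3 -m inch '{"linear":[[0,-20,0],[0,-42,0],[0,-51,0],[0,-51,3],[0,-51,8],[0,-51,13],[0,-51,15],[0,-51,15]],"turn":[0,0,0,0,0,0,0,0]}'; python3 to.py '[551,256,135]'; python3 -m inch '{"linear":[[0,0,1],[-1,0,2],[-1,0,3],[-1,0,4],[-2,0,5],[-2,0,6],[-2,0,6],[-2,0,6]],"turn":[0,0,0,0,0,0,0,0]}'
```

```text
t: 26.85
ee_pos: [550.9, 258.7, 138.5]
eef_rot: [0.074, -3.14, 0.0]
force: [-0.1, -0.6, -0.0]
gripper_width: -0.3
finger_force: 0.0
pos [550.9 258.7 138.5] F [-0.1 -0.6 -0. ] xaxis [-0.999 -0.047  0.001] joints [ 0.32  0.52 -0.18  0.87  0.    0.27] shift [ 0.  -2.7  3.5]
t: 27.65
ee_pos: [553.4, 258.2, 133.2]
eef_rot: [0.073, -3.141, 0.0]
force: [0.7, 0.2, 0.9]
gripper_width: -0.1
finger_force: 0.0
```

```bash
python3 -m inch '{"linear":[[0,0,1],[-0.5,0,2],[-1,0,3],[-1.4,0,4],[-1.4,0,4],[-1.4,0,4],[-1.4,0,4],[-1.4,0,4]],"turn":[0,0,0,0,0,0,0,0]}';python3 -m inch '{"linear":[[0,0,1],[-0.5,0,2],[-1,0,3],[-1.4,0,4],[-1.4,0,4],[-1.4,0,4],[-1.4,0,4],[-1.4,0,4]],"turn":[0,0,0,0,0,0,0,0]}'
```

```text
t: 28.45
ee_pos: [554.9, 258.3, 129.3]
eef_rot: [-0.073, 3.141, 0.0]
force: [0.6, -0.1, -0.6]
gripper_width: 0.2
finger_force: 0.0
t: 29.25
ee_pos: [556.1, 258.4, 125.3]
eef_rot: [0.073, -3.141, -0.0]
force: [-2.9, -0.2, 4.0]
gripper_width: 0.2
finger_force: 2.2
```

```bash
python3 -m inch '{"linear":[[0,0,1],[-0.5,0,2],[-1,0,3],[-1.4,0,4],[-1.4,0,4],[-1.4,0,4],[-1.4,0,4],[-1.4,0,4]],"turn":[0,0,0,0,0,0,0,0]}';python3 -m inch '{"linear":[[0,0,0.5],[-0.3,0,1],[-0.5,0,1.5],[-0.7,0,2],[-0.7,0,2],[-0.7,0,2],[-0.7,0,2],[-0.7,0,2]],"turn":[0,0,0,0,0,0,0,0]}'
```

```text
t: 30.05
ee_pos: [557.5, 258.6, 121.7]
eef_rot: [0.073, -3.141, -0.0]
force: [-3.7, -1.6, 7.1]
gripper_width: -0.5
finger_force: 4.1
t: 30.85
ee_pos: [558.0, 258.6, 120.1]
eef_rot: [0.073, -3.141, -0.0]
force: [-5.6, -0.9, 11.5]
gripper_width: -0.4
finger_force: 5.9
```

```bash
python3 -m inch '{"linear":[[0,0,0.5],[-0.3,0,1],[-0.5,0,1.5],[-0.7,0,2],[-0.7,0,2],[-0.7,0,2],[-0.7,0,2],[-0.7,0,2]],"turn":[0,0,0,0,0,0,0,0]}'
```

```text
t: 31.65
ee_pos: [558.2, 258.7, 119.7]
eef_rot: [0.073, -3.141, -0.001]
force: [-9.9, -1.8, 22.3]
gripper_width: -0.2
finger_force: 12.0
```

Square key home: 0.4 mm of travel for +11 N. Retreating, then a last check.

```bash
python3 -m inch '{"linear":[[1,0,-3],[3,0,-9],[6,0,-20],[7,0,-40],[7,0,-70],[7,0,-100],[7,0,-120],[7,0,-120]],"turn":[0,0,0,0,0,0,0,0]}';python3 -m inch '{"linear":[[20,0,0],[50,0,-10],[80,0,-20],[100,0,-20],[100,0,-20],[100,0,-20],[100,0,-20],[100,0,-20]],"turn":[0,0,0,0,0,0,0,0]}'; python3 - <<'E'
from h import *
from bench import env
w=env.snapshot('side');s=env.snapshot('scene')
cv2.imwrite('pics/f.png',np.hstack([cv2.resize(w['color'][110:470,200:440],(360,540)),cv2.resize(s['color'][80:380,220:460],(432,540))]))
E
```

```text
t: 32.45
ee_pos: [554.3, 258.8, 240.8]
eef_rot: [-0.072, 3.134, 0.002]
force: [0.1, -0.0, -0.2]
gripper_width: -0.0
finger_force: 0.0
t: 33.25
ee_pos: [453.0, 253.5, 256.7]
eef_rot: [0.072, -3.14, 0.0]
force: [0.2, -0.8, -0.8]
gripper_width: 0.3
finger_force: 0.0
```

View pics/f.png

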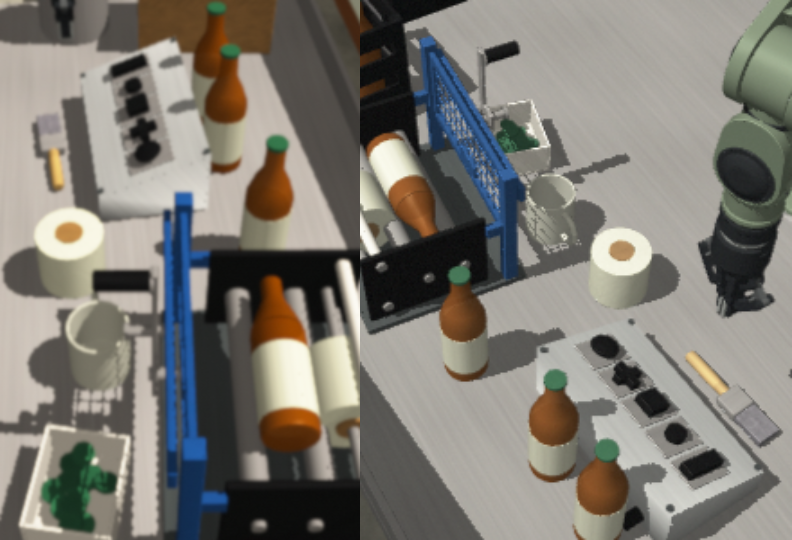

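The guard still hangs (grip at left (122,280), right (500,50)), the keys are out, the other things stand where they were and the arm is clear.

```bash
python3 -c "
from bench import env
print(env.finish_job())"
```

```text
the job is handed in; nothing more can be done
None
```

The guard hangs on its stud and the mushroom, bar and square keys were each pressed to their stop in that order, peaking at about 25 N. The job is handed in; no verdict was shown.

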